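# Draw the green board carrier from the leaning stack

## Task

Three circuit-board carriers lean one on another against the low wall of a rack. Draw the green one out of the stack by its tab and stand it gently, centred and straight, on the ledge of the white inspection easel, leaning against its back. Leave the red and yellow carriers leaning in the rack.

Things in the scene. Friction and masses are not known exactly. Their poses are not given: they have to be found in the camera images.
- green_tab (a point): Centre of the green pull tab (8 mm thick, 26 wide, 40 high), where to grip. It stands mid-width on the top edge of the green carrier, a black plate 8 mm thick (x), 150 wide (y), 100 high (z, up along the plate), 0.2 kg, green board on its face. Tab centre is 120 mm above the plate's bottom edge. Starts leaning 15 degrees, touching its neighbours; order in the stack varies.
- red: Red carrier, to be left: same plate, red board, red tab of the same size centred 55 mm to the -y side of its middle. Origin: centre of its bottom edge; x out of its face, away from the rack's wall; z up along the plate. The wall's top edge is 85 mm above the table, below the plates' top edges. Lifting a carrier 150 mm along its plane clears the others' tabs.
- yellow: Yellow carrier, to be left: same plate, yellow board, yellow tab of the same size centred 55 mm to the +y side of its middle. Origin and axes as for the red one.
- easel_seat (a point): Middle of the ledge top of the fixed white easel. Axes lean back 15 degrees with it: x out of the back plate, y along the ledge, z up along the back plate. Back plate: 180 mm wide, 80 high, front at x = -15 mm. Lip at x = +15 mm, 8 high. A carrier standing flush has its tab centre at x = -11, y = 0, z = 120 mm; let go up to 8 mm in front of that, it tips back by itself.
Things that resemble listed ones, but are neither listed nor needed, are in the scene too. What is shaped like the part that bears easel_seat but blue or turquoise is not meant.

How it is judged:
By the outcome, as a careful person would: the job done as asked, in the order asked, and still so for the second after the job is handed in, with the robot touching nothing.
It also fails if it takes over 40 s, if anything falls off the work surface, if the arm or the gripper's body presses on something with over 40 N, if the wrist force passes 120 N, or if a joint passes its speed limit or range.

## Robot

A 6-joint arm with a two-finger parallel gripper is mounted at the origin on the work surface. World frame = base frame: x ahead of the robot, y to its left, z up, the work surface at z = 0. Lengths are in m, angles in rad, forces in N, time in s.
With the tool pointing down it reaches from about 0.35 to 0.85 m from the base axis. Payload 8.1 kg.
Tool frame: the origin (TCP) lies at the very end of the fingers, on their centre line; the grasp point (between the pads) lies 19 mm behind it; x points along the fingers, z is the direction in which the jaws open and shut, and the axes are right-handed (so a half turn about x gives the same grasp; the last joint's range is limited). The gripper opens to 85 mm and grips with 20 to 120 N. Pads are 22 mm wide; open, the fingers measure 114 mm over their backs; the gripper's body (76 mm by 85 mm) begins 54 mm behind the grasp point. The pads swing forward as they close: fully open they stand 13 mm farther back than shut.
Start: joints at [1.101, 0.13, 1.488, -0, 1.523, -0.085], TCP at [0.225, 0.556, 0.231] pointing down, gripper open.
Joint ranges: [-2.96, 2.96], [-0.89, 2.26], [0.02, 2.5], [-1.34, 4.48], [0, 2.73], [-2.66, 2.66]. Speed limits (rad/s): [2.39, 2.39, 2.79, 3.14, 3.14, 3.14].

## Interface

Orientations are given as a 3x3 rotation matrix whose columns are the frame's x, y, z axes.
In Python, from workcell import ctrl gives the robot as it stands. The module is installed in compiled form; this text tells all that it offers.
- The arm moves only by the tool step_arm, never from a script. Its argument "commands" is a list of rows, each a list of 3 entries, a list of its own where there are three numbers: the turn, a rotation vector about the tool's x, y, z in rad, then the shift along the tool's x, y, z in m, then the closure, from 0 (fully open) to 1 (shut). A call has 1 to 20 rows; each row shifts and turns the commanded pose from where the row before left it, along the tool's axes as they then stand; what a row does not reach is not made up. A row lasts 1/8 s, in which the tool goes at most 62.5 mm and 10.7 degrees, less where a joint would pass 70% of its speed; a pose out of reach is approached as far as the arm can. A call with a gripper value outside its range is refused whole. The fingers move at their own pace and stop on an object; "grip_force" is the grip in N (left out, the last holds). Time passes only in rows, so rows that do not move let the fingers close. It gives the time, the measured TCP pose, the force and the opening at its end, in the units of the state.
- ctrl.read_state(): the state, without advancing time (a new reading comes with each control period).
- ctrl.grab_frame(name): name is "scene" or "top" or "wrist"; returns (picture, depth): 400x640x3 uint8, red, green, blue; 400x640 float32, m along the optical axis (not along the pixel's ray), 0 where there is no reading.
- ctrl.camera_info(name): a dict with "camera_matrix" (3x3 intrinsics, pixels), "R" (3x3) and "t" (3): a world point X has camera coordinates R X + t. Camera axes: x right, y down, z forward; pixel columns grow to the right and rows downward; lengths in m; the calibration is good to about 2 mm. A picture is of the moment at which its call begins: read the wrist's pose just before it. camera_info takes no time and is no camera call; for the wrist camera it gives the pose at the moment of the call.
- ctrl.job_done(): hands the job in, once; it reports no verdict.
The state is a dict: "clock": time; "joints": joint angles; "dq": joint speeds; "joint_efforts": joint torques, N m; "ee_pos": TCP position; "orientation": TCP orientation; "wrist_force": force on the tool from outside, world axes, zero at the start; "wrist_torque": the same for the moment, N m; "width": finger opening in m.
Only numpy, scipy, OpenCV 4.12 (cv2) and the standard library are available. Lean on these libraries where they do the work, as an engineer would, in place of code of your own. Each camera call takes 0.05 s, during which the arm holds its last target. There are 200 camera calls.

## Working session

There is one attempt and no reset: what is moved stays moved. The work goes in short steps, Python scripts to look and compute and a tool call to move; the robot and the scene stay as the last step left them, time stands still between calls to the robot, and variables do not carry over. Pictures are saved under pics/ and viewed, about 8 in all and at most 12, crops included, and the job is handed in when it is done.

Besides the shell and the picture viewer there is one more tool, called after "Emit:" as name([rows], argument=value, ...), one row to a line, values as JSON. step_arm: Moves the arm, as the interface text tells. Its arguments: {"type":"object","properties":{"commands":{"type":"array"},"grip_force":{"type":"number"}},"required":["commands"]}

```bash
mkdir -p pics; cat > h.py <<'E'
import numpy as np, cv2
from workcell import ctrl
def grab(n):
    i=ctrl.camera_info(n); p,d=ctrl.grab_frame(n)
    np.savez(f'{n}.npz',p=p,d=d,K=i['camera_matrix'],R=i['R'],t=i['t']); return p
def load(n):
    f=np.load(f'{n}.npz'); return f['p'],f['d'],np.array(f['K']),np.array(f['R']),np.array(f['t']).ravel()
def cloud(n):
    p,d,K,R,t=load(n); v,u=np.mgrid[:400,:640]
    c=np.stack([(u-K[0,2])/K[0,0]*d,(v-K[1,2])/K[1,1]*d,d],-1)
    return p,d,(c-t)@R
E
python3 - <<'E'
from h import *
for n in('scene','top'):
    cv2.imwrite(f'pics/{n}1.png',grab(n)[...,::-1]); i=ctrl.camera_info(n); print(n,-np.array(i['R']).T@np.array(i['t']).ravel())
s=ctrl.read_state(); print(s['clock'],s['ee_pos'],s['orientation'],s['wrist_force'])
E
```

```text
scene [0.81906308 0.00796224 0.69595692]
top [0.24572254 0.00946046 0.99436636]
0.1 [0.22497337 0.55567031 0.23032521] [[-7.84638654e-04 -9.26886857e-01  3.75340032e-01]
 [-1.55083268e-03  3.75340824e-01  9.26885570e-01]
 [-9.99998490e-01  1.45180658e-04 -1.73195335e-03]] [ 0.39668731 -0.44325215  0.07476284]
```

View pics/scene1.png

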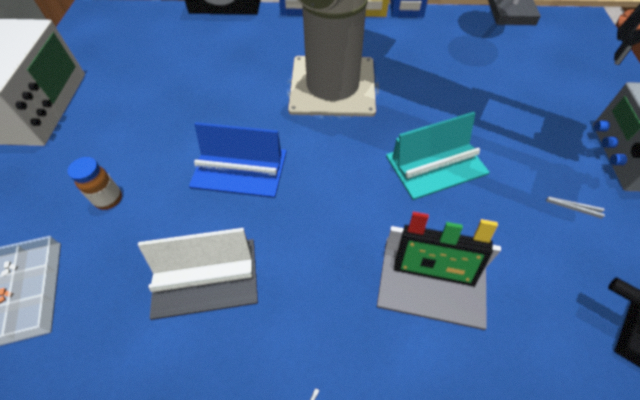

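View pics/top1.png

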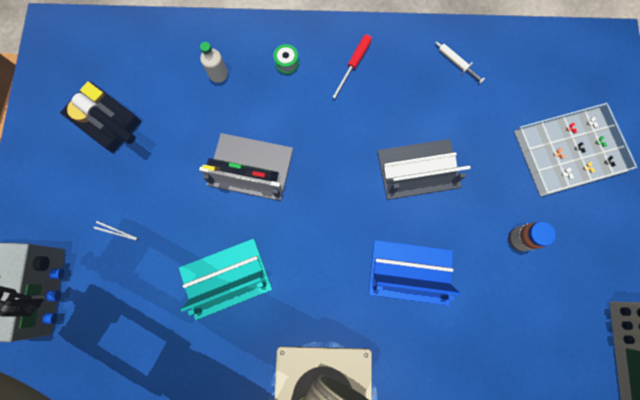

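The scene view shows the rack on the right, with tabs red (418,223), green (452,233) and yellow (486,231). The green board is frontmost. The white easel is on the left (200,260). In the top view the rack is at (245,168) and the white easel at (422,168).

```bash
python3 - <<'E'
from h import *
def frame(name,x):  pass
for n,boxes in (('scene',{'r':(405,210,430,236),'g':(440,218,465,246),'y':(472,216,500,245)}),('top',{'g':(225,158,247,171),'r':(248,166,270,182),'y':(196,162,218,176)})):
    p,d,X=cloud(n); hsv=cv2.cvtColor(p,cv2.COLOR_RGB2HSV)
    for k,(a,b,c,e) in boxes.items():
        H=hsv[b:e,a:c,0].astype(int);S=hsv[b:e,a:c,1];V=hsv[b:e,a:c,2]
        m=(S>120)&(V>60)&{'r':(H<8)|(H>172),'g':(H>50)&(H<80),'y':(H>18)&(H<32)}[k]
        m&=(d[b:e,a:c]>0)
        P=X[b:e,a:c][m]; 
        print(n,k,m.sum(),'med',np.median(P,0).round(4),'min',np.percentile(P,3,0).round(4),'max',np.percentile(P,97,0).round(4))
p,d,X=cloud('scene');hsv=cv2.cvtColor(p,cv2.COLOR_RGB2HSV)
def plane(P):
    for _ in range(5):
        c=P.mean(0);n=np.linalg.svd(P-c,full_matrices=False)[2][2];r=(P-c)@n
        P=P[abs(r)<max(2*r.std(),.0005)]
    return c,n*np.sign(n[0]),r.std(),P
# green board/plate face
B=X[232:285,395:495].reshape(-1,3);hb=hsv[232:285,395:495].reshape(-1,3)
m=(hb[:,0]>45)&(hb[:,0]<80)&(hb[:,1]>120)&(B[:,2]>.02)&(B[:,2]<.1)
c,nn,s,P=plane(B[m]);print('green face',c,nn,s,len(P),'tilt',np.degrees(np.arcsin(nn[2])),'yaw',np.degrees(np.arctan2(nn[1],nn[0])))
# easel: white
E=X[225:295,135:262].reshape(-1,3);he=hsv[225:295,135:262].reshape(-1,3)
w=(he[:,1]<60)&(he[:,2]>130)&(E[:,2]>.03)&(E[:,2]<.2)
c,nn,s,P=plane(E[w]);print('easel back',c,nn,s,len(P),'tilt',np.degrees(np.arcsin(nn[2])),'yaw',np.degrees(np.arctan2(nn[1],nn[0])))
yh=np.cross([0,0,1],nn);yh/=np.linalg.norm(yh);zh=np.cross(nn,yh)
W=E[w]-c
q=np.stack([W@nn,W@yh,W@zh],1)
on=abs(q[:,0])<.003
print('back extents y,z',np.percentile(q[on],[0.5,2,98,99.5],axis=0))
for a in np.arange(-.07,.08,.01):
    k=(abs(q[:,2]-a)<.002)
    if k.sum()>3: print(round(a,3),k.sum(),np.percentile(q[k,0],[2,20,50,80,98]).round(4),np.percentile(q[k,1],[1,99]).round(4))
big=cv2.resize(p[205:320,130:510],None,fx=2.1,fy=2.1,interpolation=cv2.INTER_CUBIC)
cv2.imwrite('pics/crop1.png',big[...,::-1])
E
```

```text
scene r 315 med [0.4899 0.1518 0.1277] min [0.4818 0.1394 0.1065] max [0.4963 0.1633 0.1473]
scene g 349 med [0.5075 0.2041 0.1287] min [0.499  0.1918 0.1072] max [0.5141 0.2165 0.1474]
scene y 349 med [0.5012 0.2608 0.1291] min [0.4922 0.2491 0.1065] max [0.5081 0.2725 0.1472]
top g 61 med [0.5    0.2066 0.1456] min [0.494  0.192  0.1049] max [0.5122 0.2283 0.1481]
top r 65 med [0.4815 0.1523 0.1454] min [0.4754 0.1394 0.1055] max [0.4948 0.1675 0.149 ]
top y 49 med [0.4926 0.2593 0.1457] min [0.4878 0.2489 0.1181] max [0.5042 0.2723 0.149 ]
green face [0.52585982 0.20186402 0.06238012] [ 0.94882558 -0.17352289  0.26385569] 0.0006238192791236087 1785 tilt 15.298968687899789 yaw -10.363823762548023
easel back [ 0.52565832 -0.23332116  0.06244578] [0.8022141  0.15493269 0.57658339] 0.009218883657616403 3529 tilt 35.21059335265864 yaw 10.931028782180597
back extents y,z [[-0.00295551 -0.08855205  0.00428895]
 [-0.00284221 -0.08627914  0.00533666]
 [ 0.00286321  0.08725236  0.0380603 ]
 [ 0.00296609  0.09009888  0.03850889]]
-0.05 91 [0.0135 0.0145 0.0151 0.0156 0.0166] [-0.0864  0.0878]
-0.04 134 [0.0109 0.0125 0.0139 0.016  0.0184] [-0.0841  0.0851]
-0.03 18 [-0.016  -0.0157 -0.015  -0.0144 -0.0134] [-0.0835  0.0722]
-0.02 160 [-0.0148 -0.0134 -0.0128 -0.0117 -0.0106] [-0.0878  0.0897]
-0.01 166 [-0.0112 -0.0101 -0.0093 -0.0085 -0.0071] [-0.0876  0.0888]
0.0 161 [-0.0075 -0.0064 -0.0054 -0.0046 -0.0037] [-0.0868  0.088 ]
0.01 161 [-0.0037 -0.0025 -0.0017 -0.0008  0.    ] [-0.0876  0.0881]
0.02 177 [-0.0002  0.0009  0.0017  0.003   0.0038] [-0.0861  0.0892]
0.03 173 [0.0037 0.0049 0.0058 0.0066 0.0078] [-0.0864  0.0863]
0.04 117 [0.0021 0.0035 0.0046 0.0066 0.0093] [-0.0879  0.0868]
```

View pics/crop1.png

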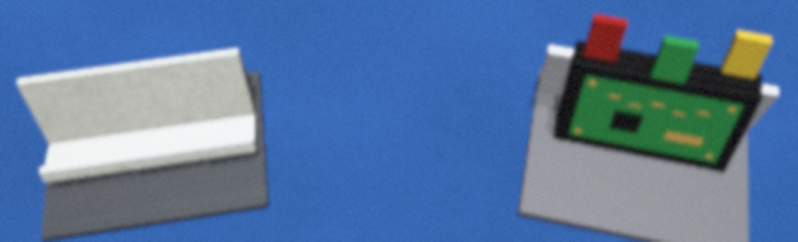

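The crop confirms that green is frontmost, with red in the middle and yellow at the rear (8 mm spacing along the normal). I'll refine the tab and easel frames in their own axes.

```bash
cat >> h.py <<'E'
def axes(yaw,tilt=np.radians(15)):
    nh=np.array([np.cos(yaw),np.sin(yaw),0]); n=nh*np.cos(tilt)+np.array([0,0,np.sin(tilt)])
    y=np.cross([0,0,1],nh); return np.stack([n,y,np.cross(n,y)],1)
def fit(P,k=6):
    for _ in range(k):
        c=np.median(P,0);c=P.mean(0);n=np.linalg.svd(P-c,full_matrices=False)[2][2];r=(P-c)@n
        P=P[abs(r)<max(2*r.std(),.0008)]
    return c,n*np.sign(n[0]),r.std(),len(P)
E
python3 - <<'E'
from h import *
p,d,X=cloud('scene');hsv=cv2.cvtColor(p,cv2.COLOR_RGB2HSV)
B=X[215:290,392:498].reshape(-1,3);hb=hsv[215:290,392:498].reshape(-1,3)
g=(hb[:,0]>45)&(hb[:,0]<80)&(hb[:,1]>120)&(B[:,2]>.01)&(B[:,2]<.2)
bd=g&(B[:,2]<.098); tb=g&(B[:,2]>.103)
c,n,s,k=fit(B[bd]); yaw=np.arctan2(n[1],n[0]);A=axes(yaw);print('yaw',np.degrees(yaw),'tilt',np.degrees(np.arcsin(n[2])))
o=B[tb].mean(0);q=(B[tb]-o)@A
print('tab q pct',np.percentile(q,[1,5,50,95,99],axis=0).round(4).tolist())
qb=(B[bd]-o)@A;print('board',np.percentile(qb,[1,50,99],axis=0).round(4).tolist())
fr=q[:,2]<.012
print('front x',np.median(q[fr,0]))
# table-based z: bottom edge at z~? plate z0
xf=np.median(q[fr,0]); ym=(np.percentile(q[:,1],1)+np.percentile(q[:,1],99))/2; 
F=o+A@[xf-.004,ym,0]
print('tab axis pt',F)
for zb in(0,.003,.006):
    # bottom-front corner touches table z=zb ; plate centre bottom = +4mm*sin15 higher
    L=(F[2]-zb-.004*np.sin(np.radians(15)))/np.cos(np.radians(15)); print(zb,'tab centre',F+A[:,2]*(.120-L))
kk=(X[...,2][240:325,375:500]);print('rack base z',np.median(X[300:312,400:470,2]),'table',np.median(X[330:350,300:340,2]))
T=F
print('top of tab z',np.percentile(B[tb][:,2],99.5), 'expected ctr z',np.percentile(B[tb][:,2],99)-.02*.966)
# easel
E=X[225:300,135:265].reshape(-1,3);he=hsv[225:300,135:265].reshape(-1,3)
w=(he[:,1]<60)&(he[:,2]>110)&(E[:,2]>.012)&(E[:,2]<.2)
A0=axes(np.radians(10.9)); s0=(E-E[w].mean(0))@A0
sel=w&(E[:,2]>.055)&(E[:,2]<.095)
c,n,s,k=fit(E[sel]);yaw=np.arctan2(n[1],n[0]);print('easel',c,n,s,k,'yaw',np.degrees(yaw),'tilt',np.degrees(np.arcsin(n[2])))
A=axes(yaw);q=(E-c)@A
bk=w&(abs(q[:,0])<.003)
print('back y,z',np.percentile(q[bk],[.5,1,50,99,99.5],axis=0).round(4).tolist())
for a in np.arange(-.012,.045,.003):
    m=w&(abs(q[:,0]-a)<.0015);print(round(a,3),m.sum(),np.percentile(q[m,2],[2,50,98]).round(4),np.percentile(q[m,1],[1,99]).round(4)) if m.sum()>5 else 0
print('easel base z',np.median(X[296:305,170:240,2]))
E
```

```text
yaw -10.372779157974364 tilt 15.27624990816516
tab q pct [[-0.0114, -0.0126, -0.0234], [-0.004, -0.012, -0.0211], [0.0005, -0.0001, -0.0002], [0.0019, 0.0119, 0.0196], [0.0025, 0.0159, 0.0209]]
board [[-0.001, -0.0628, -0.1118], [0.0009, 0.0011, -0.0674], [0.0027, 0.0648, -0.032]]
front x 0.000539629014383641
tab axis pt [0.50442409 0.20634348 0.12720972]
0 tab centre [0.5071292  0.20584833 0.11694638]
0.003 tab centre [0.50633849 0.20599307 0.11994638]
0.006 tab centre [0.50554778 0.2061378  0.12294638]
rack base z 0.010267491820950018 table 0.0001312166766897854
top of tab z 0.14871906205617988 expected ctr z 0.1288425300148385
easel [ 0.51705422 -0.23466764  0.07527833] [0.94844641 0.18385244 0.25816215] 0.0006244824465428622 1473 yaw 10.970492152379677 tilt 14.961038491276389
back y,z [[-0.0024, -0.0887, -0.0585], [-0.0023, -0.0877, -0.058], [0.0, -0.0003, -0.0149], [0.0024, 0.0891, 0.0236], [0.0027, 0.09, 0.0239]]
-0.006 58 [-0.0453  0.0222  0.0234] [-0.0865  0.0904]
-0.003 232 [-0.0523  0.0205  0.0239] [-0.086   0.0904]
-0.0 3021 [-0.057  -0.0147  0.0229] [-0.0877  0.0887]
0.003 240 [-0.059  -0.0558  0.0223] [-0.087  0.089]
0.006 119 [-0.0598 -0.0571 -0.0554] [-0.0868  0.0872]
0.009 114 [-0.059  -0.057  -0.0556] [-0.0878  0.0892]
0.012 123 [-0.0593 -0.057  -0.0552] [-0.0864  0.0903]
0.015 132 [-0.0587 -0.057  -0.0552] [-0.0877  0.0872]
0.018 129 [-0.0592 -0.057  -0.0553] [-0.0877  0.0885]
0.021 132 [-0.0591 -0.0573 -0.0553] [-0.0856  0.0899]
0.024 39 [-0.0582 -0.0565 -0.0555] [-0.0869  0.0891]
0.03 65 [-0.0512 -0.0497 -0.0482] [-0.0851  0.0901]
0.033 140 [-0.0558 -0.0491 -0.0473] [-0.0868  0.0887]
0.036 558 [-0.0632 -0.0551 -0.0478] [-0.0881  0.0891]
0.039 13 [-0.0605 -0.0558 -0.048 ] [-0.0696  0.0877]
easel base z 0.008031147534700099
```

```bash
cat >> h.py <<'E'
from scipy.spatial.transform import Rotation as Ro
TAB=np.array([.5042,.2049,.1272]); AT=axes(np.radians(-10.37))
EB=np.array([.51705,-.23467,.07528]); AE=axes(np.radians(10.97))
SEAT=EB+AE@[.015,.0005,-.057]
def tool(A): return np.stack([-A[:,2],np.cross(A[:,0],-A[:,2]),A[:,0]],1)
def goto(p,R):  # remaining: turn from now, shift in target tool axes
    s=ctrl.read_state(); Rn=np.array(s['orientation']); e=np.array(s['ee_pos'])
    rv=Ro.from_matrix(Rn.T@R).as_rotvec()
    print('t',round(s['clock'],2),'turn',rv.round(4),np.degrees(np.linalg.norm(rv)).round(2),'shift(tgt axes)',(R.T@(p-e)).round(4),'shift(now axes)',(Rn.T@(p-e)).round(4),'w',round(s['width'],4),'F',np.round(s['wrist_force'],2),'j',np.round(s['joints'],2))
E
python3 -c "
from h import *
print(SEAT)
goto(TAB+AT[:,2]*(.0065-.019+.07),tool(AT)) "
```

```text
[ 0.54566209 -0.22861461  0.02410451]
t 0.1 turn [ 1.3589 -0.2212 -0.1778] 79.54 shift(tgt axes) [ 0.1295 -0.2948  0.2996] shift(now axes) [ 0.0479 -0.3759 -0.2232] w 0.0854 F [ 0.4  -0.44  0.07] j [ 1.1   0.13  1.49 -0.    1.52 -0.09]
```

Emit:
step_arm([
  [[0.17, -0.0277, -0.0222], [0, 0, 0], 0.55],
  [[0.17, -0.0277, -0.0222], [0, 0, 0], 0.55],
  [[0.17, -0.0277, -0.0222], [0, 0, 0], 0.55],
  [[0.17, -0.0277, -0.0222], [0, 0, 0], 0.55],
  [[0.17, -0.0277, -0.0222], [0, 0, 0], 0.55],
  [[0.17, -0.0277, -0.0222], [0, 0, 0], 0.55],
  [[0.17, -0.0277, -0.0222], [0, 0, 0], 0.55],
  [[0.17, -0.0277, -0.0222], [0, 0, 0], 0.55],
  [[0, 0, 0], [0, -0.03, 0.03], 0.55],
  [[0, 0, 0], [0, -0.03, 0.03], 0.55],
  [[0, 0, 0], [0, -0.03, 0.03], 0.55],
  [[0, 0, 0], [0, -0.03, 0.03], 0.55],
  [[0, 0, 0], [0, -0.03, 0.03], 0.55],
  [[0, 0, 0], [0, -0.03, 0.03], 0.55],
  [[0, 0, 0], [0, -0.03, 0.03], 0.55],
  [[0, 0, 0], [0, -0.03, 0.03], 0.55],
  [[0, 0, 0], [0, -0.03, 0.03], 0.55],
  [[0, 0, 0], [0, -0.02, 0.025], 0.55],
])

```text
clock: 2.35
ee_pos: [0.4534, 0.2176, 0.3072]
orientation: [[0.255, 0.182, 0.95], [-0.045, 0.983, -0.176], [-0.966, 0.002, 0.259]]
wrist_force: [0.3, 0.3, -0.3]
width: 0.0386
```

```bash
python3 -c "
from h import *
goto(TAB+AT[:,2]*(.0065-.019+.07),tool(AT)) "
```

```text
t 2.35 turn [-0.0024  0.0006 -0.0015] 0.17 shift(tgt axes) [ 0.1299 -0.0033  0.0039] shift(now axes) [ 0.1299 -0.0035  0.0038] w 0.0386 F [ 0.31  0.27 -0.31] j [ 0.46 -0.36  1.83 -0.15  1.46  0.64]
```

Emit:
step_arm([
  [[-0.002, 0, -0.001], [0.04, -0.0035, 0.004], 0.55],
  [[0, 0, 0], [0.04, 0, 0], 0.55],
  [[0, 0, 0], [0.03, 0, 0], 0.55],
  [[0, 0, 0], [0.02, 0, 0], 0.55],
  [[0, 0, 0], [0, 0, 0], 0.55],
])

```text
clock: 2.98
ee_pos: [0.4878, 0.2083, 0.1801]
orientation: [[0.251, 0.18, 0.951], [-0.048, 0.984, -0.173], [-0.967, -0.002, 0.256]]
wrist_force: [-0.5, -0.3, 0.3]
width: 0.0389
```

```bash
python3 - <<'E'
from h import *
goto(TAB+AT[:,2]*(.0065-.019+.07),tool(AT))
cv2.imwrite('pics/wrist1.png',grab('wrist')[...,::-1])
p,d,X=cloud('wrist'); h=cv2.cvtColor(p,cv2.COLOR_RGB2HSV); q=(X-TAB)@AT
m=(h[...,0]>45)&(h[...,0]<80)&(h[...,1]>120)&(d>0)&(X[...,2]>.103)&(np.abs(q).max(-1)<.035)
print(m.sum(),np.percentile(q[m],[1,5,50,95,99],axis=0).round(4).tolist())
m2=m&(q[...,2]>.017); print('top',m2.sum(),np.percentile(q[m2],[2,50,98],axis=0).round(4).tolist())
E
```

```text
t 2.98 turn [ 0.0006 -0.0033  0.0017] 0.22 shift(tgt axes) [-0.0021 -0.0004  0.0025] shift(now axes) [-0.0021 -0.0004  0.0025] w 0.0389 F [-0.46 -0.25  0.32] j [ 0.41 -0.23  1.95 -0.15  1.21  0.63]
665 [[-0.0039, -0.0131, -0.0148], [-0.0038, -0.0117, -0.0068], [-0.0002, 0.0039, 0.0195], [0.0034, 0.0127, 0.0205], [0.0035, 0.0129, 0.0209]]
top 522 [[-0.0039, -0.013, 0.0182], [-0.0002, 0.0002, 0.0197], [0.0035, 0.0125, 0.0209]]
```

View pics/wrist1.png

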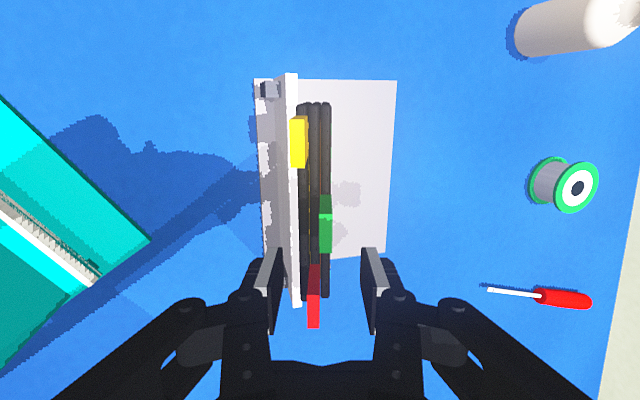

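The wrist view shows the green tab at (326,222), between the finger planes, with yellow at (300,142) and red at (314,297) clear of the finger strip. The tab measurement agrees with the scene camera to 0.3 mm. Next I descend.

Emit:
step_arm([
  [[0, -0.003, 0.0015], [0.018, 0, 0.0023], 0.55],
  [[0, 0, 0], [0.02, 0, 0], 0.55],
  [[0, 0, 0], [0.015, 0, 0], 0.55],
  [[0, 0, 0], [0.01, 0, 0], 0.55],
  [[0, 0, 0], [0.005, 0, 0], 0.55],
  [[0, 0, 0], [0, 0, 0], 0.55],
  [[0, 0, 0], [0, 0, 0], 0.55],
])

```text
clock: 3.9
ee_pos: [0.5092, 0.2058, 0.1183]
orientation: [[0.259, 0.179, 0.949], [-0.045, 0.984, -0.173], [-0.965, 0.003, 0.263]]
wrist_force: [0.3, -0.3, 0.6]
width: 0.0388
```

```bash
python3 -c "
from h import *
goto(TAB+AT[:,2]*(.0065-.019),tool(AT)) "
```

```text
t 3.9 turn [ 0.0003  0.0044 -0.0028] 0.3 shift(tgt axes) [ 0.0026 -0.0018 -0.0023] shift(now axes) [ 0.0026 -0.0018 -0.0023] w 0.0388 F [ 0.31 -0.29  0.6 ] j [ 0.38 -0.13  1.98 -0.16  1.06  0.62]
```

Emit:
step_arm([
  [[0, 0, 0], [0, 0, 0], 0.55],
])

```text
clock: 4.03
ee_pos: [0.5092, 0.2058, 0.1182]
orientation: [[0.259, 0.179, 0.949], [-0.045, 0.984, -0.173], [-0.965, 0.003, 0.263]]
wrist_force: [0.6, 0.1, 0.2]
width: 0.0386
```

```bash
python3 - <<'E'
from h import *
for i in range(3):
    goto(TAB+AT[:,2]*(.0065-.019),tool(AT)); p=grab('wrist')
cv2.imwrite('pics/wrist2.png',p[...,::-1])
E
```

```text
t 4.03 turn [ 0.0003  0.0044 -0.0029] 0.3 shift(tgt axes) [ 0.0026 -0.0018 -0.0023] shift(now axes) [ 0.0026 -0.0018 -0.0023] w 0.0386 F [0.63 0.13 0.16] j [ 0.38 -0.13  1.98 -0.16  1.06  0.62]
t 4.08 turn [ 0.0003  0.0043 -0.0028] 0.29 shift(tgt axes) [ 0.0025 -0.0017 -0.0022] shift(now axes) [ 0.0025 -0.0018 -0.0022] w 0.0384 F [-0.29 -0.01  0.15] j [ 0.38 -0.13  1.98 -0.16  1.06  0.62]
t 4.12 turn [ 0.0004  0.0042 -0.0027] 0.29 shift(tgt axes) [ 0.0025 -0.0017 -0.0021] shift(now axes) [ 0.0024 -0.0017 -0.0021] w 0.0383 F [ 0.24  0.01 -0.93] j [ 0.38 -0.13  1.98 -0.16  1.06  0.62]
```

View pics/wrist2.png

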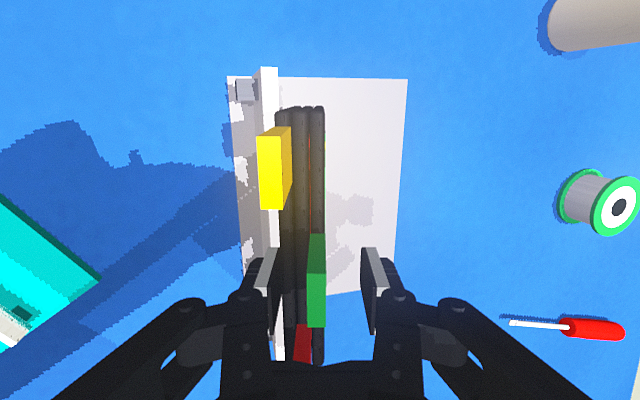

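The tab sits at column ~316 and the finger mid-line at ~320, so the 2 mm offset matches the readings. I'll correct for it and close.

Emit:
step_arm([
  [[0, 0.004, -0.003], [0.002, -0.0017, -0.002], 0.55],
  [[0, 0, 0], [0, 0, 0], 0.65],
  [[0, 0, 0], [0, 0, 0], 0.75],
  [[0, 0, 0], [0, 0, 0], 0.8],
], grip_force=50)

```text
clock: 4.68
ee_pos: [0.5073, 0.2042, 0.1152]
orientation: [[0.254, 0.18, 0.95], [-0.047, 0.984, -0.174], [-0.966, -0.001, 0.258]]
wrist_force: [-0.2, -0.2, 0.0]
width: 0.017
```

```bash
python3 -c "
from h import *
goto(TAB+AT[:,2]*(.0065-.019),tool(AT)) "
```

```text
t 4.67 turn [ 0.0003 -0.0003  0.0006] 0.05 shift(tgt axes) [0.0001 0.0001 0.0001] shift(now axes) [0.0001 0.0001 0.0001] w 0.017 F [-0.22 -0.16  0.02] j [ 0.38 -0.12  1.98 -0.16  1.06  0.62]
```

Spot on. Now I grip, checking the force.

Emit:
step_arm([
  [[0, 0, 0], [0, 0, 0], 0.86],
  [[0, 0, 0], [0, 0, 0], 0.9],
  [[0, 0, 0], [0, 0, 0], 1],
  [[0, 0, 0], [0, 0, 0], 1],
  [[0, 0, 0], [0, 0, 0], 1],
  [[0, 0, 0], [0, 0, 0], 1],
], grip_force=50)

```text
clock: 5.42
ee_pos: [0.5074, 0.2042, 0.1153]
orientation: [[0.255, 0.18, 0.95], [-0.047, 0.984, -0.174], [-0.966, -0.001, 0.259]]
wrist_force: [0.6, -0.4, 0.4]
width: 0.0073
```

Emit:
step_arm([
  [[0, 0, 0], [-0.004, 0, 0.001], 1],
  [[0, 0, 0], [-0.008, 0, 0.001], 1],
  [[0, 0, 0], [-0.012, 0, 0.001], 1],
  [[0, 0, 0], [-0.016, 0, 0.001], 1],
  [[0, 0, 0], [-0.02, 0, 0], 1],
  [[0, 0, 0], [-0.02, 0, 0], 1],
  [[0, 0, 0], [-0.02, 0, 0], 1],
  [[0, 0, 0], [-0.02, 0, 0], 1],
  [[0, 0, 0], [-0.02, 0, 0], 1],
  [[0, 0, 0], [-0.02, 0, 0], 1],
  [[0, 0, 0], [0, 0, 0], 1],
  [[0, 0, 0], [0, 0, 0], 1],
])

```text
clock: 6.92
ee_pos: [0.4702, 0.211, 0.2705]
orientation: [[0.254, 0.18, 0.95], [-0.047, 0.984, -0.173], [-0.966, -0.001, 0.258]]
wrist_force: [0.2, -0.4, -2.9]
width: 0.0076
```

```bash
python3 - <<'E'
from h import *
cv2.imwrite('pics/scene2.png',grab('scene')[...,::-1])
p,d,X=cloud('scene');h=cv2.cvtColor(p,cv2.COLOR_RGB2HSV)
m=(h[...,0]>45)&(h[...,0]<80)&(h[...,1]>120)&(X[...,2]>.12)&(d>0)&(X[...,0]>.4)&(X[...,1]>.1)&(X[...,1]<.3)
c,n,s,k=fit(X[m]);s0=ctrl.read_state();R=np.array(s0['orientation'])
print(c,n,s,k,'in tool',R.T@n,R.T@(c-s0['ee_pos']))
q=(X[m]-s0['ee_pos'])@R;print(np.percentile(q,[1,50,99],axis=0).round(4))
goto(SEAT+AE@[-.011+.005,0,.1265-.019+.16],tool(AE))
E
```

```text
[0.48827466 0.2082195  0.21828389] [ 0.95071068 -0.17179129  0.25814133] 0.0006340243180925175 3018 in tool [-7.19382957e-04  1.64874594e-03  9.99998382e-01] [0.05461112 0.00071971 0.00455672]
[[ 0.0044 -0.0626  0.0025]
 [ 0.0528  0.0013  0.0045]
 [ 0.098   0.0641  0.0064]]
t 6.97 turn [-0.3593 -0.0016  0.0974] 21.33 shift(tgt axes) [-0.0325 -0.4459 -0.0786] shift(now axes) [ 0.0114 -0.446   0.0835] w 0.007 F [-0.47 -0.02 -1.78] j [ 0.43 -0.32  1.86 -0.15  1.39  0.62]
```

View pics/scene2.png

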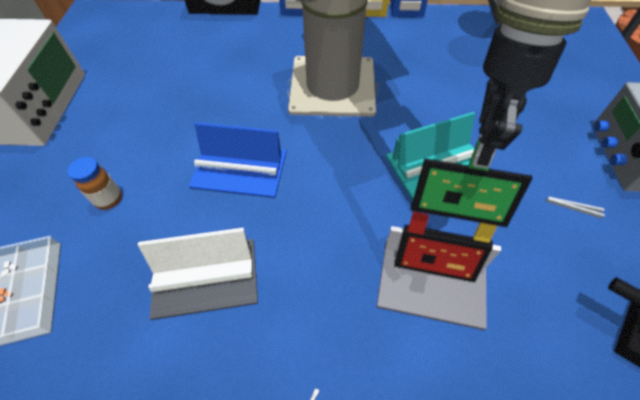

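Green is out and hangs square in the tool, within 0.1°. Red (445,255) is in front and yellow behind it, both still leaning in the rack. Next I carry it to the easel.

Emit:
step_arm([
  [[0, 0, 0], [-0.02, 0, 0.002], 1],
  [[0, 0, 0], [-0.02, -0.01, 0.008], 1],
  [[0, 0, 0], [0, -0.02, 0.008], 1],
  [[0, 0, 0], [0, -0.035, 0.008], 1],
  [[0, 0, 0], [0, -0.04, 0.008], 1],
  [[0, 0, 0], [0, -0.04, 0.008], 1],
  [[0, 0, 0], [0, -0.04, 0.008], 1],
  [[0, 0, 0], [0, -0.04, 0.008], 1],
  [[0, 0, 0], [0, -0.04, 0.008], 1],
  [[0, 0, 0], [0, -0.04, 0.008], 1],
  [[0, 0, 0], [0, -0.04, 0.008], 1],
  [[0, 0, 0], [0, -0.04, 0.0], 1],
  [[0, 0, 0], [0, -0.035, 0], 1],
  [[0, 0, 0], [0, -0.02, 0], 1],
  [[-0.06, 0, 0.0162], [0, 0, 0], 1],
  [[-0.1, 0, 0.0272], [0, 0, 0], 1],
  [[-0.1, 0, 0.027], [0, 0, 0], 1],
  [[-0.1, -0.0016, 0.027], [0, 0, 0], 1],
  [[0, 0, 0], [0, 0, 0], 1],
  [[0, 0, 0], [0, 0, 0], 1],
])

```text
clock: 9.48
ee_pos: [0.4588, -0.2341, 0.3302]
orientation: [[0.254, -0.188, 0.949], [0.05, 0.982, 0.182], [-0.966, 0.001, 0.259]]
wrist_force: [-0.3, -0.2, -1.9]
width: 0.007
```

```bash
cat > c.py <<'E'
from h import *
import sys
h=float(sys.argv[1]); goto(SEAT+AE@[-.011+.005,-.0007,.1265-.019+h],tool(AE))
E
python3 c.py .05
```

```text
t 9.47 turn [-0.0021  0.0003 -0.0006] 0.13 shift(tgt axes) [ 0.1605 -0.0118 -0.0019] shift(now axes) [ 0.1605 -0.0119 -0.0019] w 0.007 F [-0.33 -0.21 -1.87] j [-0.72 -0.32  1.75  0.21  1.54 -0.9 ]
```

Emit:
step_arm([
  [[-0.002, 0, 0], [0.02, -0.006, -0.001], 1],
  [[0, 0, 0], [0.035, -0.006, -0.001], 1],
  [[0, 0, 0], [0.035, 0, 0], 1],
  [[0, 0, 0], [0.03, 0, 0], 1],
  [[0, 0, 0], [0.025, 0, 0], 1],
  [[0, 0, 0], [0.015, 0, 0], 1],
  [[0, 0, 0], [0, 0, 0], 1],
  [[0, 0, 0], [0, 0, 0], 1],
  [[0, 0, 0], [0, 0, 0], 1],
])

```text
clock: 10.6
ee_pos: [0.5008, -0.2389, 0.1774]
orientation: [[0.257, -0.192, 0.947], [0.048, 0.981, 0.186], [-0.965, -0.002, 0.261]]
wrist_force: [-0.7, -0.0, -2.0]
width: 0.0071
```

```bash
python3 c.py .05; cat > b.py <<'E'
from h import *
grab('scene')
p,d,X=cloud('scene');h=cv2.cvtColor(p,cv2.COLOR_RGB2HSV);q=(X-SEAT)@AE
m=(h[...,0]>45)&(h[...,0]<80)&(h[...,1]>120)&(d>0)&(abs(q[...,0])<.05)&(abs(q[...,1])<.09)&(q[...,2]>0)&(q[...,2]<.165)
zz=q[...,2][m].max(); c,n,s,k=fit(X[m])
print('n in easel',(AE.T@n).round(4),'c',(AE.T@(c-SEAT)).round(4),k)
print(np.percentile(q[m],[1,50,99],axis=0).round(4).tolist())
E
python3 b.py
```

```text
t 10.6 turn [0.0027 0.0027 0.0014] 0.23 shift(tgt axes) [ 0.0025  0.0008 -0.0012] shift(now axes) [ 0.0025  0.0008 -0.0012] w 0.0071 F [-0.71 -0.03 -1.97] j [-0.67 -0.15  1.89  0.21  1.23 -0.92]
n in easel [1.     0.0045 0.001 ] c [-1.000e-04 -2.100e-03  1.041e-01] 2146
[[-0.0021, -0.065, 0.0604], [-0.0001, -0.0017, 0.1056], [0.0019, 0.0619, 0.1421]]
```

Emit:
step_arm([
  [[0.0033, 0.0025, 0.0012], [0.008, 0.001, -0.0012], 1],
  [[0, 0, 0], [0.014, 0, 0], 1],
  [[0, 0, 0], [0.012, 0, 0], 1],
  [[0, 0, 0], [0.008, 0, 0], 1],
  [[0, 0, 0], [0.004, 0, 0], 1],
  [[0, 0, 0], [0, 0, 0], 1],
  [[0, 0, 0], [0, 0, 0], 1],
  [[0, 0, 0], [0, 0, 0], 1],
])

```text
clock: 11.65
ee_pos: [0.5108, -0.2354, 0.1317]
orientation: [[0.253, -0.19, 0.949], [0.05, 0.982, 0.183], [-0.966, 0.001, 0.258]]
wrist_force: [0.3, 0.5, -2.2]
width: 0.0072
```

```bash
python3 c.py .002; python3 b.py
```

```text
t 11.65 turn [-0.0006 -0.0007 -0.001 ] 0.08 shift(tgt axes) [ 0.0036 -0.0007  0.0005] shift(now axes) [ 0.0036 -0.0007  0.0005] w 0.0072 F [ 0.28  0.45 -2.15] j [-0.65 -0.09  1.92  0.21  1.14 -0.91]
n in easel [ 1.e+00 -8.e-04 -2.e-03] c [-0.0019 -0.0003  0.0569] 1865
[[-0.0039, -0.0636, 0.0138], [-0.002, 0.0004, 0.0592], [-0.0002, 0.0635, 0.1191]]
```

Emit:
step_arm([
  [[0, 0, 0], [0.0015, 0, 0], 1],
  [[0, 0, 0], [0.001, 0, 0], 1],
  [[0, 0, 0], [0.001, 0, 0], 1],
  [[0, 0, 0], [0, 0, 0], 1],
  [[0, 0, 0], [0, 0, 0], 1],
])

```text
clock: 12.32
ee_pos: [0.5115, -0.235, 0.1278]
orientation: [[0.253, -0.19, 0.949], [0.051, 0.982, 0.183], [-0.966, 0.002, 0.258]]
wrist_force: [-0.4, -0.1, -2.8]
width: 0.0072
```

```bash
python3 c.py .0
```

```text
t 12.32 turn [-0.0007 -0.0013 -0.0016] 0.13 shift(tgt axes) [ 0.0016 -0.001   0.0008] shift(now axes) [ 0.0016 -0.001   0.0008] w 0.0072 F [-0.41 -0.08 -2.78] j [-0.65 -0.08  1.92  0.21  1.14 -0.91]
```

Emit:
step_arm([
  [[0, 0, 0], [0.001, 0, 0], 1],
  [[0, 0, 0], [0, 0, 0], 1],
  [[0, 0, 0], [0, 0, 0], 1],
])

```text
clock: 12.7
ee_pos: [0.5118, -0.235, 0.127]
orientation: [[0.253, -0.19, 0.949], [0.05, 0.982, 0.183], [-0.966, 0.002, 0.258]]
wrist_force: [-0.6, 1.2, 0.2]
width: 0.0069
```

Emit:
step_arm([
  [[0, 0, 0], [0.0007, 0, 0], 1],
  [[0, 0, 0], [0, 0, 0], 1],
  [[0, 0, 0], [0, 0, 0], 1],
])

```text
clock: 13.08
ee_pos: [0.5121, -0.2349, 0.127]
orientation: [[0.253, -0.19, 0.949], [0.051, 0.982, 0.183], [-0.966, 0.002, 0.258]]
wrist_force: [-4.6, 2.5, 6.7]
width: 0.0074
```

Contact on the ledge. I ease back to light contact, set it 2.5 mm nearer the back plate and open slowly.

Emit:
step_arm([
  [[0, 0, 0], [-0.001, 0, 0], 1],
  [[0, 0, 0], [0, 0, -0.0015], 1],
  [[0, 0, 0], [0, 0, -0.001], 1],
  [[0, 0, 0], [0, 0, 0], 1],
  [[0, 0, 0], [0, 0, 0], 1],
], grip_force=30)

```text
clock: 13.7
ee_pos: [0.5092, -0.2354, 0.1263]
orientation: [[0.252, -0.19, 0.949], [0.051, 0.982, 0.183], [-0.966, 0.002, 0.257]]
wrist_force: [0.4, 1.0, -1.9]
width: 0.0073
```

```bash
python3 c.py .0; python3 b.py
```

```text
t 13.7 turn [-0.0008 -0.0015 -0.0017] 0.14 shift(tgt axes) [ 0.0008 -0.0009  0.0034] shift(now axes) [ 0.0008 -0.0009  0.0034] w 0.0073 F [ 0.39  1.   -1.94] j [-0.65 -0.08  1.93  0.21  1.14 -0.92]
n in easel [ 1.     0.    -0.002] c [-0.0049 -0.0005  0.0524] 1789
[[-0.0069, -0.0634, 0.0092], [-0.0049, 0.0001, 0.0546], [-0.0031, 0.0638, 0.1141]]
```

Emit:
step_arm([
  [[0, 0, 0], [0.0004, 0, 0], 1],
  [[0, 0, 0], [0, 0, 0], 1],
  [[0, 0, 0], [0, 0, 0], 0.88],
  [[0, 0, 0], [0, 0, 0], 0.85],
  [[0, 0, 0], [0, 0, 0], 0.82],
  [[0, 0, 0], [0, 0, 0], 0.78],
  [[0, 0, 0], [0, 0, 0], 0.72],
  [[0, 0, 0], [0, 0, 0], 0.65],
  [[0, 0, 0], [0, 0, 0], 0.6],
  [[0, 0, 0], [0, 0, 0], 0.55],
  [[0, 0, 0], [0, 0, 0], 0.55],
])

```text
clock: 15.12
ee_pos: [0.5094, -0.2354, 0.1261]
orientation: [[0.253, -0.19, 0.949], [0.051, 0.982, 0.183], [-0.966, 0.002, 0.258]]
wrist_force: [-0.5, 0.9, -0.6]
width: 0.0382
```

```bash
python3 c.py .0; python3 b.py; python3 -c "
from h import *
cv2.imwrite('pics/scene3.png',load('scene')[0][...,::-1])"
```

```text
t 15.12 turn [-0.0006 -0.0013 -0.0016] 0.12 shift(tgt axes) [ 0.0006 -0.0009  0.0033] shift(now axes) [ 0.0005 -0.0009  0.0033] w 0.0382 F [-0.53  0.89 -0.62] j [-0.65 -0.08  1.93  0.22  1.13 -0.92]
n in easel [ 9.997e-01 -6.000e-04  2.570e-02] c [-0.0062 -0.0002  0.0544] 1873
[[-0.0105, -0.0633, 0.009], [-0.0063, 0.0044, 0.0549], [-0.0037, 0.0639, 0.14]]
```

View pics/scene3.png

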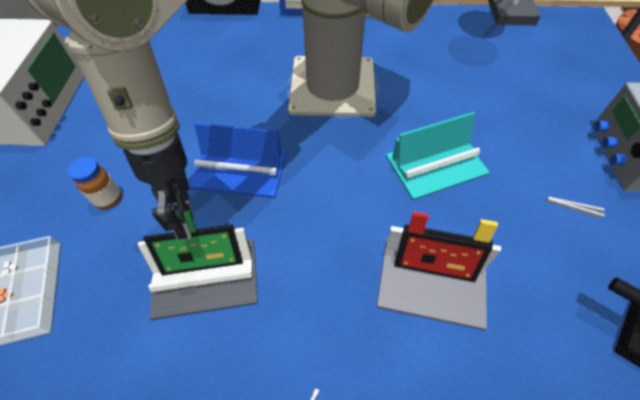

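Green now leans on the easel back (195,252), centred and straight. Red and yellow still lean in the rack. I retract along the plate.

Emit:
step_arm([
  [[0, 0, 0], [-0.01, 0, -0.001], 0.5],
  [[0, 0, 0], [-0.02, 0, -0.001], 0.5],
  [[0, 0, 0], [-0.03, 0, 0], 0.5],
  [[0, 0, 0], [-0.03, 0, 0], 0.5],
  [[0, 0, 0], [-0.03, 0, 0], 0.5],
  [[0, 0, 0], [-0.03, 0, 0], 0.5],
  [[0, 0, 0], [0, 0, 0], 0.5],
  [[0, 0, 0], [0, 0, 0], 0.5],
  [[0, 0, 0], [0, 0, 0], 0.5],
  [[0, 0, 0], [0, 0, 0], 0.5],
])

```text
clock: 16.42
ee_pos: [0.4693, -0.243, 0.2693]
orientation: [[0.251, -0.19, 0.949], [0.052, 0.982, 0.183], [-0.967, 0.003, 0.256]]
wrist_force: [0.3, 0.0, -0.2]
width: 0.0427
```

```bash
python3 b.py; python3 -c "
from h import *
p=load('scene')[0][180:330,130:520]
cv2.imwrite('pics/scene4.png',cv2.resize(p,None,fx=2,fy=2)[...,::-1])"
```

```text
n in easel [9.997e-01 8.000e-04 2.600e-02] c [-0.0065 -0.0007  0.0604] 2135
[[-0.0107, -0.0631, 0.009], [-0.0064, -0.0001, 0.0593], [-0.0039, 0.0636, 0.1395]]
```

View pics/scene4.png

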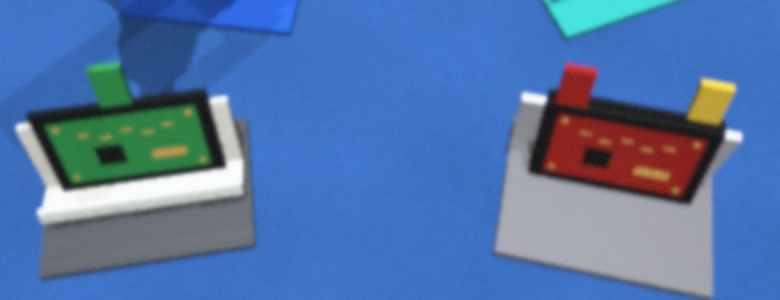

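The final crop shows green standing on the easel ledge (125,140) and red and yellow leaning in the rack (630,145). The gripper is clear and the green carrier hasn't moved since release.

```bash
python3 -c "
from workcell import ctrl
print(ctrl.job_done())"
```

```text
the job is handed in; nothing more can be done
None
```

I drew the green carrier out of the stack by its tab and stood it on the white easel's ledge, leaning against the back. Then I backed the gripper about 150 mm clear and handed the job in at about 16.5 s.

- **Green carrier:** by the scene camera it is centred within about 0.5 mm and its yaw is within 0.1° of the easel. It did not move measurably while the gripper withdrew.
- **Not fully flush:** it leans about 1.5° further back than the easel. Its top rests on the back plate and its bottom edge stands roughly 2 to 3 mm in front of it. I released it about 3 mm ahead of flush, within the 8 mm allowed, and left it there.
- **Red and yellow carriers:** both still lean in the rack, judged from the final picture only. I did not re-measure their poses.
- **Force:** the highest wrist force reported at the end of a move was about 8 N, during the touch-down on the ledge.

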